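# Pose a bearing ball over the scale bar for the measuring camera

## Task

First lay the scale bar on the station's plate, lengthwise flush against the near face of the wooden fence and roughly centred along it, and let go of it. Then pick the blue tray up by its black fin and carry it, without the brass ball ever rolling out of its pocket, until the ball is straight above the white spot and about 10 cm over the plate; finish while still holding the tray there in the air, level and still, with nothing but the gripper carrying it. Leave the bar flush, and leave the emergency-stop box, the mouse and the screwdriver where they are.

Things in the scene. Friction and masses are not known exactly. Their poses are not given: they have to be found in the camera images.
- fence (a point): Fixed. Middle of the fence's near face, level with the plate's top. The fence is a pale wooden strip 200 mm long, 30 deep, 20 high on a grey plate 8 mm thick, on the bench. y runs along the fence, x points from the near face into the fence (away from the robot), z up. The plate reaches 125 mm to either side in y, and from -125 to +108 mm in x.
- spot (a point): Fixed. Centre of the flat white spot, 50 mm across, on the top of the plate (8 mm above the bench), 75 mm in front of the fence's near face; axes as fence.
- camera (a point): Fixed. Centre of the black camera's head (45 x 32 x 32 mm, plus a lens 22 mm long aimed at the air over the spot) on a thin post that stands on the plate behind the fence: 85 mm in x, -108 mm in y and 152 mm in z from fence; axes as fence. Keep clear of it.
- bar_grip (a point): On the loose scale bar's grip, 28.5 mm above the bar's underside. Bar: aluminium, black ticks, 180 mm long (its y axis), 32 wide (x), 10 thick, 0.16 kg, flat on the bench; either long edge may go to the fence. On its middle an orange block, 10 mm thick along the bar, 28 across, rises from 10 to 47 mm: grip it from above, fingers closing along the bar.
- tray_handle (a point): Grip point in the tray's fin, 50 mm above the tray's underside. Tray: loose, blue, 190 mm long (its x axis), 80 wide (y), floor 5 thick, walls 12 high, 0.22 kg. The black upright fin in its middle, 12 mm thick along x, 36 wide along y, rises from 5 to 65 mm: grip it from above, fingers closing along the tray's length. z is up when level.
- tray_pocket (a point): Centre of the ball's pocket (the ball's centre when it rests mid-pocket): 60 mm from the fin along the tray's +x axis, 15 mm above the tray's underside (35 mm below tray_handle). The pocket is a white ring 36 mm wide inside, 44 outside, only 4 mm high. A like pocket at the tray's other end is empty.
- ball_center (a point): Centre of the loose brass ball, 20 mm across, 35 g. It rolls freely in its pocket, up to 10 mm off the middle, and rolls over the 4 mm rim if the tray tips far (about 50 degrees) or is jerked.
- estop: Bystander: white box 70 x 70 x 50 mm with a red mushroom button, 76 mm high in all; origin at the centre of its underside.
- mouse: Bystander: black computer mouse 105 x 60 x 33 mm; origin at the centre of its underside.
- screwdriver: Bystander: screwdriver with an orange handle, 180 mm long, lying on the bench beyond the station; origin under its middle, x along it.
Things that resemble listed ones, but are neither listed nor needed, are in the scene too. There is more than one size of the part that bears bar_grip; the job needs the smaller.

How it is judged:
On the way, in this order (a step that is already met when the one before it is completed fails the run):
1. the scale bar lies on the plate, flush against the fence, centred and let go (x of bar_grip in the frame of fence between -0.0195 and -0.0125 m and y of bar_grip in the frame of fence between -0.04 and 0.04 m and z of bar_grip in the frame of fence between 0.024 and 0.033 m and angle between the y axis of bar_grip and the y axis of fence, either way round below 0.035 rad and angle between bar_grip's own z axis and vertical below 0.05 rad and contact force between bar and the fingers below 0.05 N), for 0.3 s.
2. the tray is lifted off the bench by the gripper with the ball in its pocket (height (world z) of tray_handle above 0.09 m and contact force between tray and the fingers above 0.5 N and distance between ball_center and tray_pocket below 0.015 m), for 0.2 s.
At the end, for the whole second after the job is handed in: Bar let go, flat on the plate, within 3.5 mm and 2 degrees of the fence face, centred within 40 mm. Tray held in the air by the gripper alone, level within 5 degrees, under 20 mm/s; ball in its pocket, within 25 mm of the spot's axis, 70 to 140 mm above the plate. Bystanders moved under 20 mm (all of step 1 and horizontal distance between ball_center and spot below 0.025 m and z of ball_center in the frame of spot between 0.07 and 0.14 m and distance between ball_center and tray_pocket below 0.015 m and angle between tray_handle's own z axis and vertical below 0.09 rad and linear speed of tray below 0.02 m/s and angular speed of tray below 0.15 rad/s and contact force between tray and the fingers above 0.5 N and contact force between tray and station below 0.05 N and contact force between tray and bar below 0.05 N and distance of each of estop, mouse, screwdriver from where it was at the start of the episode below 0.02 m); the arm keeps its last pose, push and grip.
It fails at once if the ball left its pocket (distance between ball_center and tray_pocket above 0.015 m).
It fails at once if a bystander was moved (distance of any of estop, mouse, screwdriver from where it was at the start of the episode above 0.02 m).
It also fails if it takes over 69 s, if anything falls off the work surface, if the arm or the gripper's body presses on something with over 40 N, if the wrist force passes 120 N, or if a joint passes its speed limit or range.

## Robot

A 6-joint arm with a two-finger parallel gripper is mounted at the origin on the work surface. World frame = base frame: x ahead of the robot, y to its left, z up, the work surface at z = 0. Lengths are in m, angles in rad, forces in N, time in s.
With the tool pointing down it reaches from about 0.35 to 0.775 m from the base axis. Payload 7.3 kg.
Tool frame: the origin (TCP) lies at the very end of the fingers, on their centre line; the grasp point (between the pads) lies 19 mm behind it; z points along the fingers, x is the direction in which the jaws open and shut, and the axes are right-handed (so a half turn about z gives the same grasp; the last joint's range is limited). The gripper opens to 92 mm and grips with 3 to 60 N. Pads are 19 mm wide; open, the fingers measure 130 mm over their backs; the gripper's body (75 mm by 190 mm) begins 47 mm behind the grasp point.
Start: joints at [1.048, 0.342, 1.524, -0, 1.275, -0.146], TCP at [0.193, 0.488, 0.227] pointing down, gripper open.
Joint ranges: [-2.53, 2.53], [-0.77, 2.02], [0.04, 2.7], [-1, 4.14], [0.28, 2.66], [-3.11, 3.11]. Speed limits (rad/s): [2.57, 2.57, 3.14, 3.14, 3.14, 3.14].

## Interface

Orientations are given as [roll, pitch, yaw] about the fixed x, y, z axes, in that order (R = Rz(yaw) Ry(pitch) Rx(roll)).
In Python, from cell import observe, read_camera, camera_params, hand_in gives the robot as it stands.
- The arm moves only by the tool apply_moves, never from a script. Its argument "increments" is a list of rows, each an object with "grip": the opening, from 0 (shut) to 1 (fully open); "linear": the shift along the world's x, y, z in mm, a list of three; "turn": the turn, a rotation vector about the world's x, y, z in units of 6 degrees (1.0 is 6 degrees), a list of three. A call has 1 to 10 rows; each row is the pose to reach, as a shift and turn from the pose commanded when the call began; what a row does not reach only later rows make up. A row lasts 1/10 s, in which the tool goes at most 50 mm and 8.59 degrees, less where a joint would pass 70% of its speed; a pose out of reach is approached as far as the arm can. A call with a gripper value outside its range is refused whole. The fingers move at their own pace and stop on an object; "grip_force" is the grip in N (left out, the last holds). Time passes only in rows, so rows that repeat a pose let the fingers close. It gives the time, the measured TCP pose, the force and the opening at its end, in the units of the state.
- observe(): the state, without advancing time (a new reading comes with each control period).
- read_camera(name): name is "scene" or "side" or "wrist"; returns the picture (384x512x3 uint8, red, green, blue); there is no depth.
- camera_params(name): a dict with "camera_matrix" (3x3 intrinsics, pixels), "world_to_cam" (4x4, takes a point from world to camera coordinates); the wrist camera has in their place "hand_eye" (4x4, takes a point from camera to tool coordinates, whose origin is the TCP and whose axes are the tool frame's). Camera axes: x right, y up, looking along -z (the intrinsics and any distortion apply to the point x, -y, -z); pixel columns grow to the right and rows downward; lengths in m; the calibration is good to about 2 mm. A picture is of the moment at which its call begins: read the wrist's pose just before it. camera_params takes no time and is no camera call.
- hand_in(): hands the job in, once; it reports no verdict.
The state is a dict: "time": time; "qpos": joint angles; "qvel": joint speeds; "joint_efforts": joint torques, N m; "tool_pos": TCP position; "tool_rot": TCP orientation; "contact_force": force on the tool from outside, world axes, zero at the start; "torque": the same for the moment, N m; "opening": finger opening in m.
Only numpy, scipy, OpenCV 4.12 (cv2) and the standard library are available. Lean on these libraries where they do the work, as an engineer would, in place of code of your own. Each camera call takes 0.05 s, during which the arm holds its last target.

## Working session

There is one attempt and no reset: what is moved stays moved. The work goes in short steps, Python scripts to look and compute and a tool call to move; the robot and the scene stay as the last step left them, time stands still between calls to the robot, and variables do not carry over. Pictures are saved under pics/ and viewed, and the job is handed in when it is done.

Besides the shell and the picture viewer there is one more tool, called after "Request:" in YAML: its name, and indented under it one key for each argument. apply_moves: Moves the arm, as the interface text tells. Its arguments: {"type":"object","properties":{"increments":{"type":"array","items":{"type":"object","properties":{"grip":{"type":"number"},"linear":{"type":"array","items":{"type":"number"}},"turn":{"type":"array","items":{"type":"number"}}}}},"grip_force":{"type":"number"}},"required":["increments"]}

```bash
ls; mkdir -p pics
cat > h.py <<'E'
import numpy as np, cv2
from cell import observe, read_camera, camera_params, hand_in
def save(n,img,scale=1,crop=None):
    if crop: r0,r1,c0,c1=crop; img=img[r0:r1,c0:c1]
    if scale!=1: img=cv2.resize(img,None,fx=scale,fy=scale,interpolation=cv2.INTER_CUBIC)
    cv2.imwrite('pics/'+n,img[:,:,::-1])
def ray(cam,u,v,z):
    p=camera_params(cam);K=np.array(p['camera_matrix']);T=np.array(p['world_to_cam'])
    d=p.get('distortion') 
    q=cv2.undistortPoints(np.array([[[u,v]]],float),K,np.array(d,float) if d is not None else None)[0,0]
    d=T[:3,:3].T@np.array([q[0],-q[1],-1]); c=-T[:3,:3].T@T[:3,3]
    return c+d*(z-c[2])/d[2]
E
python3 - <<'E'
from h import *
print(observe()); 
for n in("scene","side","wrist"):
    im=read_camera(n); np.save(n+'0.npy',im); save(n+'0.png',im,1.5)
    print(n,camera_params(n))
E
```

```text
pics
{'time': 0.0, 'qpos': array([ 1.04799672e+00,  3.42696882e-01,  1.52504158e+00, -3.22110002e-05,
        1.27540747e+00, -1.45985636e-01]), 'qvel': array([-0.002329  ,  0.00079791, -0.00025367,  0.00121056,  0.00078356,
       -0.00059994]), 'joint_efforts': array([ 1.11360721e-03, -4.31242275e+01, -2.44226611e+01,  7.17166322e-02,
        5.59272291e-02, -1.44762357e-04]), 'tool_pos': array([0.19294676, 0.48780345, 0.22604981]), 'tool_rot': array([-3.14139717e+00,  1.54124064e-03,  1.19399190e+00]), 'contact_force': array([-0.0480085 ,  0.73640674, -0.25543856]), 'torque': array([-0.00108455,  0.03783105,  0.08159459]), 'opening': 0.0919712904871937}
scene {'camera_matrix': array([[440.66645486,   0.        , 262.51980174],
       [  0.        , 440.66645486, 189.6532628 ],
       [  0.        ,   0.        ,   1.        ]]), 'world_to_cam': array([[ 9.55632172e-03,  9.99953207e-01,  1.50319996e-03,
        -1.31833664e-01],
       [-7.21533689e-01,  5.85473465e-03,  6.92354575e-01,
         3.39813175e-01],
       [ 6.92313377e-01, -7.70097248e-03,  7.21555876e-01,
        -1.
[... 374 characters left out ...]
82,  0.64639988,  0.71935728, -0.31862069],
       [-0.25770233, -0.67162671,  0.69462728, -0.9327699 ],
       [ 0.        ,  0.        ,  0.        ,  1.        ]])}
wrist {'camera_matrix': array([[322.07097409,   0.        , 257.36374957],
       [  0.        , 322.07097409, 190.32608783],
       [  0.        ,   0.        ,   1.        ]]), 'hand_eye': array([[ 9.99998747e-01,  1.26725532e-03, -9.48812141e-04,
         6.74778358e-04],
       [ 9.48569104e-04, -9.59482991e-01, -2.81764955e-01,
        -7.67447963e-02],
       [-1.26743725e-03,  2.81763702e-01, -9.59482991e-01,
        -1.57857892e-01],
       [ 0.00000000e+00,  0.00000000e+00,  0.00000000e+00,
         1.00000000e+00]])}
```

View pics/scene0.png

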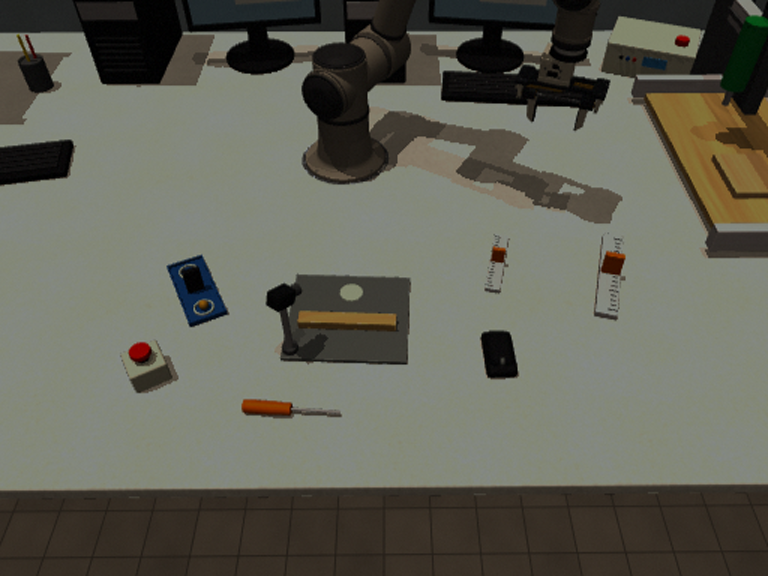

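View pics/side0.png

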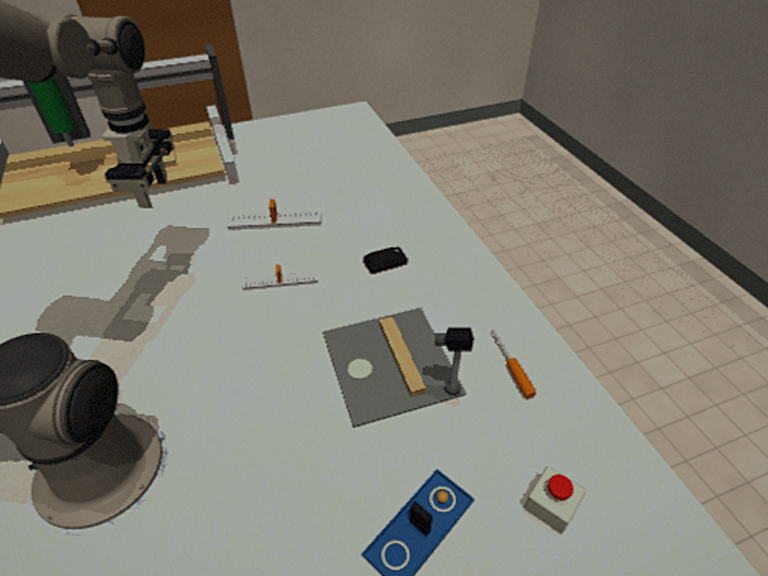

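View pics/wrist0.png

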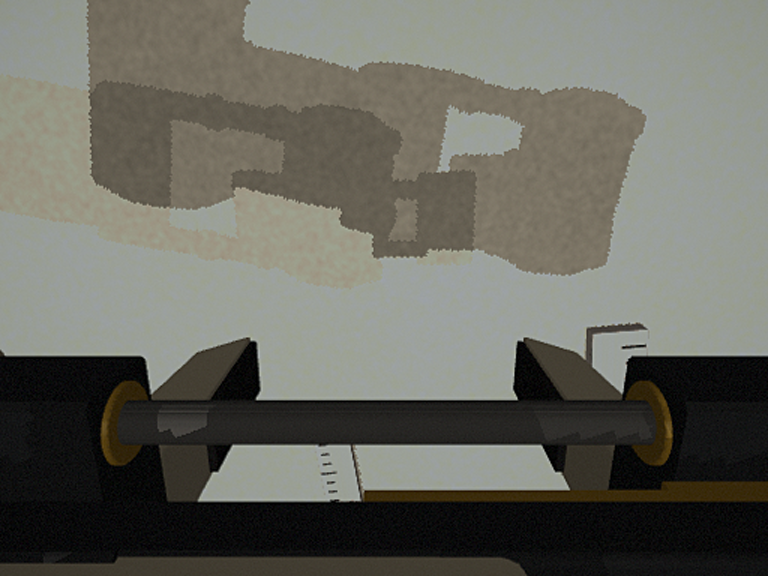

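Scene camera at 1.5x: the robot is at the top and the plate with fence is centred near (350,318), with the white spot at (351,292). The tray is at (197,290) with its ball in the end nearest the bottom, the e-stop at (147,362), the mouse at (499,354) and the screwdriver at (290,408).
Things that could be taken for the scale bar: the bar at (497,262) and the bar at (610,275). The job needs the smaller, so I expect the first; I'll check with a close crop and a length measurement.

```bash
python3 - <<'E'
from h import *
a=np.load('scene0.npy')
save('c1.png',a,5,(148,220,310,430)); save('c2.png',a,6,(165,225,105,160)); save('c3.png',a,6,(178,246,180,280))
b=np.load('side0.npy'); save('c4.png',b,5,(170,205,155,225)); save('c5.png',b,5,(200,290,210,320)); save('c6.png',b,6,(305,384,235,320))
E
for i in 1 2 3 4 5 6; do :; done
```

```text
(no output)
```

View pics/c1.png

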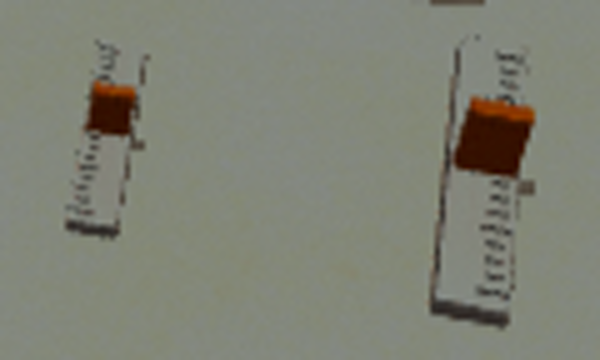

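View pics/c2.png

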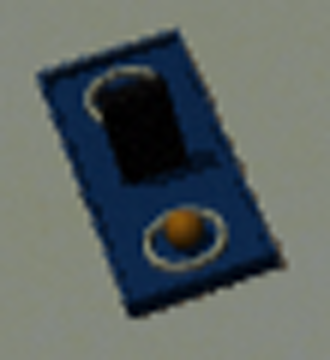

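View pics/c3.png

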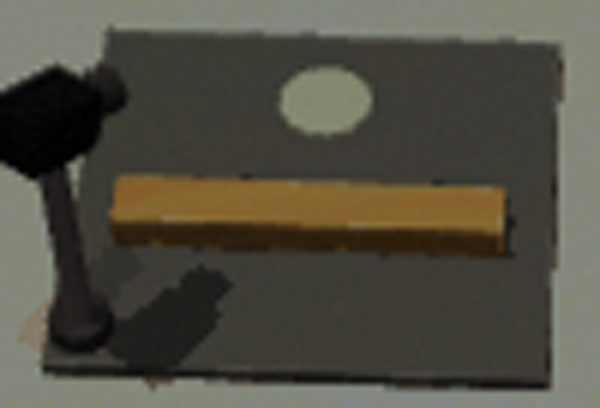

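View pics/c6.png

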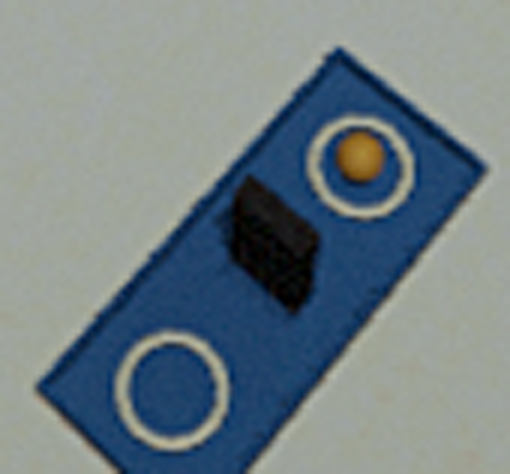

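View pics/c5.png

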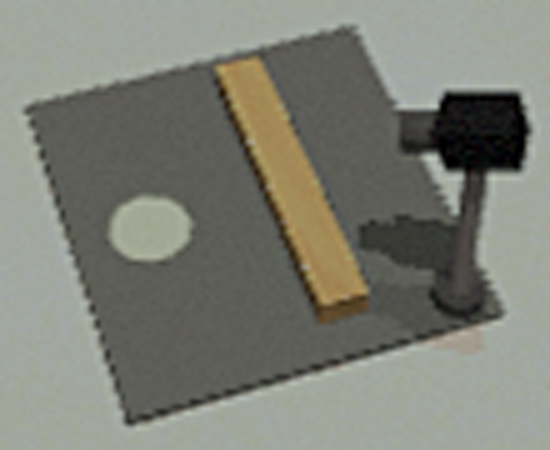

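View pics/c4.png

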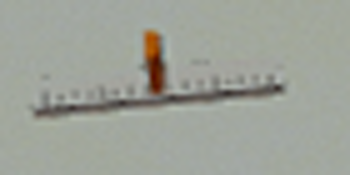

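Run:
```python
from h import *
def f(cam,s,r0,c0,pts,z):
    o=[ray(cam,c0+(x+.5)/s-.5,r0+(y+.5)/s-.5,z)[:2] for x,y in pts]
    return np.round(np.array(o)*1000,1)
def p(n,*a):
    o=f(*a); print(n,o.tolist()); return o
SC=('scene',6,178,180);SD=('side',5,200,210)
p('plate sc',*SC,[(110,32),(562,44)],.008)
p('plate sd',*SD,[(25,107),(352,28),(502,316),(128,424)],.008)
p('spot sc',*SC,[(326,100)],.008);p('spot sd',*SD,[(151,228)],.008)
p('fence near top sc',*SC,[(118,176),(504,187)],.028)
p('fence far top sc',*SC,[(110,222),(500,229)],.028)
p('fence near top sd',*SD,[(216,68),(318,308)],.028)
p('fence far top sd',*SD,[(265,60),(368,297)],.028)
B=('scene',5,148,310)
p('bar',*B,[(68,220),(118,228),(97,40),(148,55)],.01)
p('bigbar',*B,[(433,300),(508,312),(460,38),(528,48)],.01)
p('block top',*B,[(95,83),(137,87),(133,97),(92,93)],.047)
p('block bottom',*B,[(85,132),(130,135)],.01)
p('bar sd bottom',"side",5,170,155,[(35,112),(285,88)],.0)
p('block sd',"side",5,170,155,[(152,32)],.047)
T=('scene',6,165,105);S=('side',6,305,235)
p('tray sc',*T,[(38,74),(180,28),(280,265)],.012); p('ball sc',*T,[(184,230)],.015)
p('tray sd',*S,[(338,47),(488,168),(38,386)],.012); p('ball sd',*S,[(361,155)],.015)
p('rings',*S,[(361,166),(172,391)],.008)
p('ring sc',*T,[(187,238)],.008)
p('fintop',*S,[(278,222)],.065)
```

```text
plate sc [[446.9, -86.9], [458.3, 162.9]]
plate sd [[458.8, 161.6], [690.0, 148.9], [676.3, -101.1], [446.2, -89.1]]
spot sc [[499.5, 34.4]]
spot sd [[503.6, 36.6]]
fence near top sc [[571.2, -69.3], [580.4, 129.5]]
fence far top sc [[602.4, -70.5], [608.7, 127.2]]
fence near top sd [[582.7, 130.8], [570.8, -68.7]]
fence far top sd [[615.6, 125.7], [601.1, -72.3]]
bar [[492.0, 324.5], [499.4, 356.2], [317.0, 363.4], [333.0, 397.3]]
bigbar [[563.2, 546.8], [573.6, 591.6], [316.9, 620.2], [327.8, 665.6]]
block top [[401.2, 348.3], [405.4, 375.8], [415.0, 372.0], [411.0, 345.2]]
block bottom [[410.0, 344.6], [413.1, 374.7]]
bar sd bottom [[319.8, 374.5], [496.3, 332.6]]
block sd [[413.3, 374.8]]
tray sc [[420.3, -380.0], [383.6, -307.9], [563.4, -221.6]]
ball sc [[541.1, -275.1]]
tray sd [[555.5, -224.2], [591.1, -296.2], [386.3, -309.2]]
ball sd [[543.1, -272.9]]
rings [[542.9, -274.5], [434.9, -328.7]]
ring sc [[540.5, -275.1]]
fintop [[488.4, -304.5]]
```

The crop shows the bar at scene (497,262) measures about 181 mm and the other about 254 mm, so the left (smaller) bar is the one. I'll move above it.

Request:
apply_moves:
  increments:
    - {"linear":[30,-18,0],"turn":[0,0,1.3],"grip":1}
    - {"linear":[60,-36,0],"turn":[0,0,2.6],"grip":1}
    - {"linear":[90,-54,0],"turn":[0,0,3.9],"grip":1}
    - {"linear":[120,-72,0],"turn":[0,0,5.2],"grip":1}
    - {"linear":[150,-90,0],"turn":[0,0,6.5],"grip":1}
    - {"linear":[180,-108,0],"turn":[0,0,7.8],"grip":1}
    - {"linear":[205,-122,0],"turn":[0,0,9.1],"grip":1}
    - {"linear":[216,-128,0],"turn":[0,0,10.4],"grip":1}
    - {"linear":[216,-128,0],"turn":[0,0,11.7],"grip":1}
    - {"linear":[216,-128,0],"turn":[0,0,13],"grip":1}

```text
time: 1.15
tool_pos: [0.4095, 0.3596, 0.2263]
tool_rot: [-3.141, -0.001, 2.56]
contact_force: [-0.1, 0.4, 0.3]
opening: 0.0917
```

Request:
apply_moves:
  increments:
    - {"linear":[0,0,-20],"turn":[0,0,1.3],"grip":1}
    - {"linear":[0,0,-40],"turn":[0,0,2.6],"grip":1}
    - {"linear":[0,0,-60],"turn":[0,0,3.4],"grip":1}
    - {"linear":[0,0,-60],"turn":[0,0,3.4],"grip":1}
    - {"linear":[0,0,-60],"turn":[0,0,3.4],"grip":1}
    - {"linear":[0,0,-60],"turn":[0,0,3.4],"grip":1}

```text
time: 1.75
tool_pos: [0.4097, 0.3606, 0.1678]
tool_rot: [3.14, 0.001, 2.91]
contact_force: [-0.5, 0.5, 0.5]
opening: 0.0915
```

```bash
cat >> h.py <<'E'
from scipy.spatial.transform import Rotation as Ro
def wray(s,u,v,z):
    p=camera_params('wrist');K=np.array(p['camera_matrix']);H=np.array(p['hand_eye'])
    R=Ro.from_euler('xyz',s['tool_rot']).as_matrix(); t=np.array(s['tool_pos'])
    q=np.array([(u-K[0,2])/K[0,0],-(v-K[1,2])/K[1,1],-1])
    d=R@H[:3,:3]@q; c=R@H[:3,3]+t
    return c+d*(z-c[2])/d[2]
E
python3 - <<'E'
from h import *
s=observe(); im=read_camera('wrist'); print(s['tool_pos'],s['tool_rot'],s['time'],s['contact_force'])
import pickle; pickle.dump((s,im),open('w1.pkl','wb')); save('w1.png',im,1.5)
E
```

```text
[0.40970703 0.36057025 0.1678412 ] [3.14027086e+00 1.15221832e-03 2.90968015e+00] 1.75 [-0.52939961  0.52108393  0.47108048]
```

View pics/w1.png

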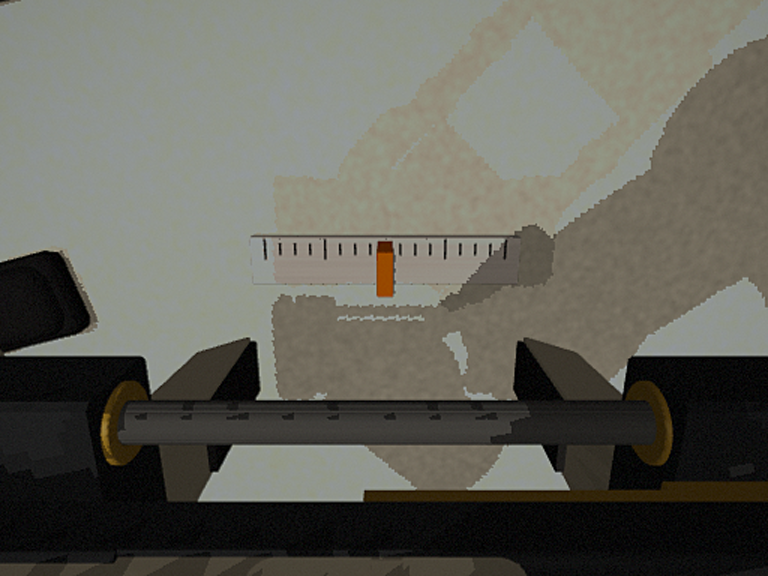

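The bar is in the middle at (250–519, 236–284) with the orange block at (385,270). It's already nearly parallel to the jaws, and the mouse is at the left edge. I'll refine in a crop.

Run:
```python
from h import *
import pickle
s,im=pickle.load(open('w1.pkl','rb')); save('w1c.png',np.clip(im*1.0,0,255).astype(np.uint8),4,(150,205,160,355))
```

```text
(no output)
```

View pics/w1c.png

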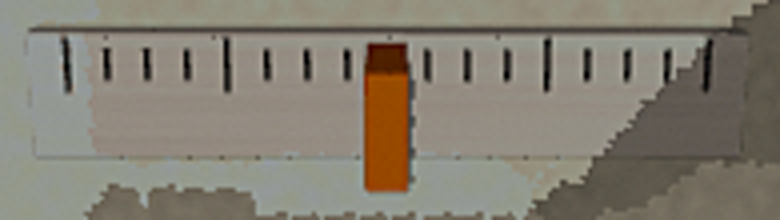

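Run:
```python
from h import *
import pickle
s,im=pickle.load(open('w1.pkl','rb'))
g=lambda x,y,z:np.round(wray(s,160+(x+.5)/4-.5,150+(y+.5)/4-.5,z)[:2]*1000,1)
P=[g(x,y,.01) for x,y in[(32,33),(746,33),(37,157),(741,158)]];print(P,np.mean(P,0))
Q=[g(x,y,.047) for x,y in[(366,74),(407,74),(366,191),(408,191)]];print(Q,np.mean(Q,0))
print(np.degrees([np.arctan2(*(P[0]-P[1])[::-1]),np.arctan2(*(P[2]-P[3])[::-1])]))
```

```text
[array([492.6, 324.9]), array([320.2, 365.8]), array([501.2, 355.8]), array([326.4, 397.5])] [410.1 361. ]
[array([411.7, 346.3]), array([402.9, 348.4]), array([418.1, 372.7]), array([408.8, 374.9])] [410.375 360.575]
[-13.34606075 -13.4176061 ]
```

Request:
apply_moves:
  increments:
    - {"linear":[0,0,-30],"grip":1}
    - {"linear":[0,0,-60],"grip":0.8}
    - {"linear":[0,0,-90],"grip":0.6}
    - {"linear":[0,0,-120],"grip":0.5}
    - {"linear":[0,0,-140],"grip":0.5}
    - {"linear":[0.5,0.2,-150],"grip":0.5}
    - {"linear":[0.5,0.2,-156],"grip":0.5}
    - {"linear":[0.5,0.2,-158],"grip":0.5}
    - {"linear":[0.5,0.2,-158],"grip":0.5}
  grip_force: 20

```text
schema error: expected keys grip, linear, turn
```

Request:
apply_moves:
  increments:
    - {"linear":[0,0,0],"grip":0.3}
    - {"linear":[0,0,0],"grip":0}
    - {"linear":[0,0,0],"grip":0}
    - {"linear":[0,0,0],"grip":0}
    - {"linear":[0,0,0],"grip":0}
    - {"linear":[0,0,0],"grip":0}
    - {"linear":[0,0,0],"grip":0}
    - {"linear":[0,0,0],"grip":0}

```text
schema error: expected keys grip, linear, turn
```

Request:
apply_moves:
  increments:
    - {"linear":[0,0,-30],"turn":[0,0,0],"grip":1}
    - {"linear":[0,0,-60],"turn":[0,0,0],"grip":0.8}
    - {"linear":[0,0,-90],"turn":[0,0,0],"grip":0.6}
    - {"linear":[0,0,-120],"turn":[0,0,0],"grip":0.5}
    - {"linear":[0,0,-140],"turn":[0,0,0],"grip":0.5}
    - {"linear":[0.5,0.2,-150],"turn":[0,0,0],"grip":0.5}
    - {"linear":[0.5,0.2,-156],"turn":[0,0,0],"grip":0.5}
    - {"linear":[0.5,0.2,-158],"turn":[0,0,0],"grip":0.5}
    - {"linear":[0.5,0.2,-158],"turn":[0,0,0],"grip":0.5}
  grip_force: 20

```text
time: 2.7
tool_pos: [0.4105, 0.361, 0.0103]
tool_rot: [3.14, 0.002, 2.911]
contact_force: [-1.1, -0.3, 2.9]
opening: 0.046
```

Request:
apply_moves:
  increments:
    - {"linear":[0,0,0],"turn":[0,0,0],"grip":0.3}
    - {"linear":[0,0,0],"turn":[0,0,0],"grip":0}
    - {"linear":[0,0,0],"turn":[0,0,0],"grip":0}
    - {"linear":[0,0,0],"turn":[0,0,0],"grip":0}
    - {"linear":[0,0,0],"turn":[0,0,0],"grip":0}
    - {"linear":[0,0,0],"turn":[0,0,0],"grip":0}
    - {"linear":[0,0,0],"turn":[0,0,0],"grip":0}

```text
time: 3.4
tool_pos: [0.4106, 0.3612, 0.0103]
tool_rot: [3.139, 0.002, 2.911]
contact_force: [-0.0, 2.1, 5.6]
opening: 0.0099
```

Request:
apply_moves:
  increments:
    - {"linear":[0,0,10],"turn":[0,0,0],"grip":0}
    - {"linear":[0,0,30],"turn":[0,0,0],"grip":0}
    - {"linear":[0,0,60],"turn":[0,0,0],"grip":0}
    - {"linear":[0,0,85],"turn":[0,0,0],"grip":0}
    - {"linear":[5,-15,90],"turn":[0,0,-0.6],"grip":0}
    - {"linear":[15,-40,90],"turn":[0,0,-1.6],"grip":0}
    - {"linear":[25,-70,90],"turn":[0,0,-2.7],"grip":0}
    - {"linear":[35,-100,90],"turn":[0,0,-3.8],"grip":0}
    - {"linear":[46,-130,90],"turn":[0,0,-4.9],"grip":0}
    - {"linear":[57,-160,90],"turn":[0,0,-6.0],"grip":0}
  grip_force: 30

```text
time: 4.4
tool_pos: [0.4671, 0.1992, 0.0996]
tool_rot: [3.141, 0.0, 2.278]
contact_force: [1.2, -0.4, -0.6]
opening: 0.0099
```

Request:
apply_moves:
  increments:
    - {"linear":[10,-30,0],"turn":[0,0,-1.1],"grip":0}
    - {"linear":[20,-60,0],"turn":[0,0,-2.2],"grip":0}
    - {"linear":[30,-90,0],"turn":[0,0,-3.3],"grip":0}
    - {"linear":[40,-115,0],"turn":[0,0,-4.4],"grip":0}
    - {"linear":[47,-138,0],"turn":[0,0,-5.4],"grip":0}
    - {"linear":[50,-148,0],"turn":[0,0,-6.2],"grip":0}
    - {"linear":[50,-152,0],"turn":[0,0,-7.0],"grip":0}
    - {"linear":[50,-152,0],"turn":[0,0,-7.3],"grip":0}
    - {"linear":[50,-152,0],"turn":[0,0,-7.3],"grip":0}
    - {"linear":[50,-152,0],"turn":[0,0,-7.3],"grip":0}

```text
time: 5.4
tool_pos: [0.5167, 0.0484, 0.0992]
tool_rot: [3.141, -0.0, 1.52]
contact_force: [1.0, -0.5, -1.1]
opening: 0.0099
```

Run:
```python
from h import *
s=observe(); im=read_camera('wrist'); print(s['tool_pos'],s['tool_rot'],s['time'],s['contact_force'])
import pickle; pickle.dump((s,im),open('w2.pkl','wb')); save('w2.png',im,1.5)
```

```text
[0.51674797 0.04840308 0.0992303 ] [ 3.14096628e+00 -2.99137036e-05  1.51967065e+00] 5.4 [ 1.00397265 -0.46478108 -1.10165992]
```

View pics/w2.png

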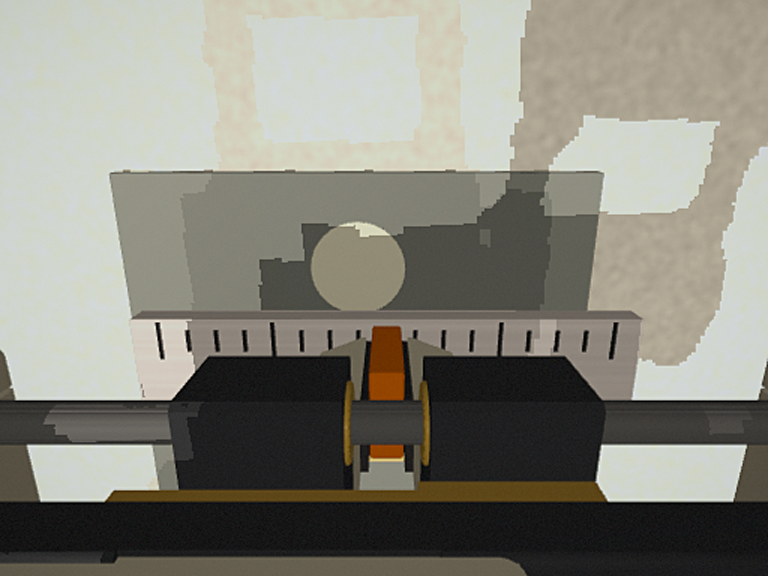

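The wrist camera sees toward the robot: the plate's near edge (110,173)–(603,172), the white spot (358,267), and the held bar's near edge along row 316.

Run:
```python
from h import *
import pickle
s,im=pickle.load(open('w2.pkl','rb')); save('w2c.png',im,1.6,(105,225,60,440))
save('w2d.png',im,4,(195,225,80,180));save('w2e.png',im,4,(195,225,340,440));save('w2f.png',im,4,(105,135,60,160));save('w2g.png',im,4,(105,135,310,410))
import cv2
A=[cv2.imread(f'pics/w2{k}.png') for k in 'defg']
cv2.imwrite('pics/w2m.png',np.vstack([np.hstack(A[:2]),np.hstack(A[2:])]))
```

```text
(no output)
```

View pics/w2m.png

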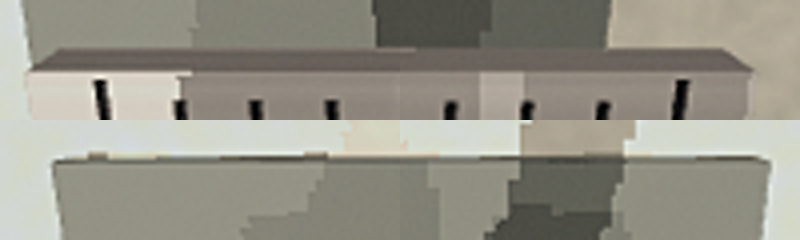

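Run:
```python
from h import *
import pickle
s,im=pickle.load(open('w2.pkl','rb'))
g=lambda r0,c0,x,y,z:wray(s,c0+(x+.5)/4-.5,r0+(y+.5)/4-.5,z)[:2]*1000
b=[g(195,80,28,71,.099),g(195,340,352,71,.099)]
p=[g(105,60,55,41,.008),g(105,310,368,39,.008)]
sp=wray(s,(358.5)/1.5-.5,267.5/1.5-.5,.008)[:2]*1000
for q in(b,p): d=q[0]-q[1]; print(np.round(q,1),np.degrees(np.arctan2(d[1],d[0])),np.linalg.norm(d), np.mean(q,0))
print('spot',sp)
```

```text
[[494.1 -38.7]
 [503.5 139.1]] -93.01273028722476 178.0414912561008 [498.81024544  50.22490558]
[[447.2 -85.7]
 [459.7 161.4]] -92.90293433255276 247.4361705874047 [453.42827237  37.83435242]
spot [502.47080524  35.16073225]
```

Request:
apply_moves:
  increments:
    - {"linear":[10,-0.5,0],"turn":[0,0,0],"grip":0}
    - {"linear":[25,-1.2,-10],"turn":[0,0,0],"grip":0}
    - {"linear":[36,-1.8,-25],"turn":[0,0,0],"grip":0}
    - {"linear":[38,-2,-45],"turn":[0,0,0],"grip":0}
    - {"linear":[38,-2,-62],"turn":[0,0,0],"grip":0}
    - {"linear":[38,-2,-72],"turn":[0,0,0],"grip":0}
    - {"linear":[38,-2,-77],"turn":[0,0,0],"grip":0}
    - {"linear":[38,-2,-79],"turn":[0,0,0],"grip":0}
    - {"linear":[38,-2,-79],"turn":[0,0,0],"grip":0}

```text
time: 6.35
tool_pos: [0.555, 0.0464, 0.0201]
tool_rot: [3.141, -0.0, 1.519]
contact_force: [-0.3, 0.2, -1.8]
opening: 0.0098
```

Run:
```python
from h import *
s=observe();print(s['tool_pos'],s['contact_force'])
a=read_camera('scene'); b=read_camera('side')
save('p1.png',a,6,(170,246,180,280)); save('p2.png',b,5,(200,290,210,320))
```

```text
[0.55504689 0.04642872 0.02010927] [-0.28666015  0.15497135 -1.80595282]
```

View pics/p1.png

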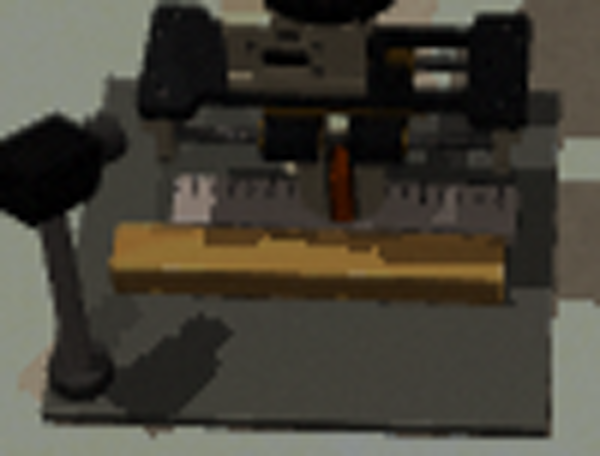

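View pics/p2.png

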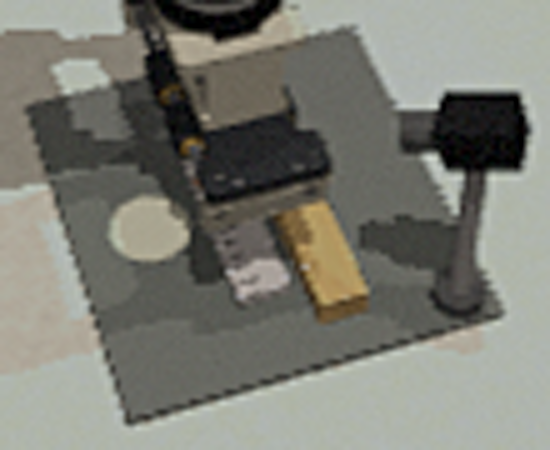

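The bar is parallel to the fence just in front of it, with no collisions. I'll advance slowly.

Request:
apply_moves:
  increments:
    - {"linear":[1,0,0],"turn":[0,0,0],"grip":0}
    - {"linear":[2,-0.1,0],"turn":[0,0,0],"grip":0}
    - {"linear":[3,-0.1,0],"turn":[0,0,0],"grip":0}
    - {"linear":[4,-0.2,0],"turn":[0,0,0],"grip":0}
    - {"linear":[4,-0.2,0],"turn":[0,0,0],"grip":0}

```text
time: 6.95
tool_pos: [0.5588, 0.0462, 0.0198]
tool_rot: [3.141, -0.0, 1.519]
contact_force: [0.3, -1.0, -2.1]
opening: 0.0095
```

Request:
apply_moves:
  increments:
    - {"linear":[0.5,0,0],"turn":[0,0,0],"grip":0}
    - {"linear":[1,0,0],"turn":[0,0,0],"grip":0}
    - {"linear":[1.5,0,0],"turn":[0,0,0],"grip":0}
    - {"linear":[1.5,0,0],"turn":[0,0,0],"grip":0}

```text
time: 7.35
tool_pos: [0.5602, 0.0462, 0.0197]
tool_rot: [3.142, -0.0, 1.519]
contact_force: [-0.0, 0.5, -0.6]
opening: 0.0099
```

Request:
apply_moves:
  increments:
    - {"linear":[0.5,0,0],"turn":[0,0,0],"grip":0}
    - {"linear":[1,0,0],"turn":[0,0,0],"grip":0}
    - {"linear":[1,0,0],"turn":[0,0,0],"grip":0}

```text
time: 7.65
tool_pos: [0.5612, 0.0462, 0.0198]
tool_rot: [3.141, -0.0, 1.519]
contact_force: [0.7, 0.5, -1.1]
opening: 0.0098
```

Request:
apply_moves:
  increments:
    - {"linear":[0.5,0,0],"turn":[0,0,0],"grip":0}
    - {"linear":[1,0,0],"turn":[0,0,0],"grip":0}
    - {"linear":[1,0,0],"turn":[0,0,0],"grip":0}

```text
time: 7.95
tool_pos: [0.5623, 0.0462, 0.0198]
tool_rot: [3.141, -0.0, 1.519]
contact_force: [0.3, 0.4, 0.0]
opening: 0.0101
```

Request:
apply_moves:
  increments:
    - {"linear":[0.5,0,0],"turn":[0,0,0],"grip":0}
    - {"linear":[1,0,0],"turn":[0,0,0],"grip":0}
    - {"linear":[1,0,0],"turn":[0,0,0],"grip":0}

```text
time: 8.25
tool_pos: [0.5633, 0.0462, 0.0198]
tool_rot: [3.141, -0.0, 1.519]
contact_force: [0.6, -0.4, -0.4]
opening: 0.0096
```

Request:
apply_moves:
  increments:
    - {"linear":[0.5,0,0],"turn":[0,0,0],"grip":0}
    - {"linear":[1,0,0],"turn":[0,0,0],"grip":0}
    - {"linear":[1,0,0],"turn":[0,0,0],"grip":0}

```text
time: 8.55
tool_pos: [0.5643, 0.0462, 0.0197]
tool_rot: [3.141, -0.0, 1.519]
contact_force: [-0.4, -0.5, -1.7]
opening: 0.01
```

Request:
apply_moves:
  increments:
    - {"linear":[0.5,0,0],"turn":[0,0,0],"grip":0}
    - {"linear":[1,0,0],"turn":[0,0,0],"grip":0}
    - {"linear":[1,0,0],"turn":[0,0,0],"grip":0}

```text
time: 8.85
tool_pos: [0.5647, 0.0462, 0.0196]
tool_rot: [-3.141, -0.0, 1.519]
contact_force: [-2.5, -0.1, 0.3]
opening: 0.0099
```

Run:
```python
from h import *
s=observe();print(s['tool_pos'],s['contact_force'],s['torque'])
b=read_camera('side'); a=read_camera('scene')
save('p4.png',b,8,(235,268,250,290));save('p3.png',a,7,(185,230,190,275))
```

```text
[0.56473543 0.04620504 0.01962529] [-2.48557433 -0.12088553  0.32786691] [-0.00839701  0.2644832   0.07636527]
```

View pics/p4.png

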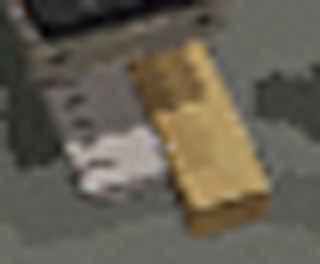

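View pics/p3.png

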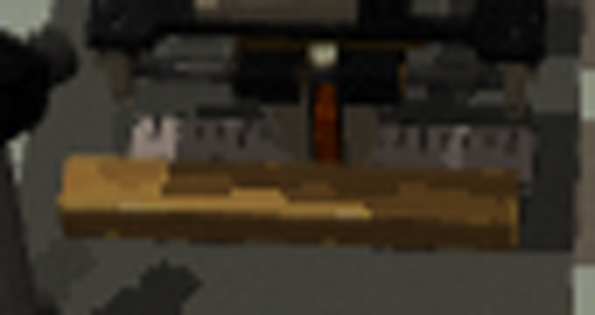

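Contact has started (−2.5 N) and the bar appears against the fence. Now a slight press plus lowering.

Request:
apply_moves:
  increments:
    - {"linear":[0.5,0,0],"turn":[0,0,0],"grip":0}
    - {"linear":[1,0,-0.5],"turn":[0,0,0],"grip":0}
    - {"linear":[1,0,-1],"turn":[0,0,0],"grip":0}
    - {"linear":[1,0,-1.3],"turn":[0,0,0],"grip":0}
    - {"linear":[1,0,-1.5],"turn":[0,0,0],"grip":0}
    - {"linear":[1,0,-1.5],"turn":[0,0,0],"grip":0}

```text
time: 9.55
tool_pos: [0.5648, 0.0463, 0.0184]
tool_rot: [-3.139, -0.0, 1.519]
contact_force: [-7.3, -0.4, 4.5]
opening: 0.0097
```

Request:
apply_moves:
  increments:
    - {"linear":[0,0,0],"turn":[0,0,0],"grip":0.15}
    - {"linear":[0,0,0],"turn":[0,0,0],"grip":0.3}
    - {"linear":[-0.5,0,0],"turn":[0,0,0],"grip":0.4}
    - {"linear":[-1,0,2],"turn":[0,0,0],"grip":0.4}
    - {"linear":[-1,0,10],"turn":[0,0,0],"grip":0.4}
    - {"linear":[-1,0,30],"turn":[0,0,0],"grip":0.4}
    - {"linear":[-1,0,60],"turn":[0,0,0],"grip":0.4}
    - {"linear":[-1,0,90],"turn":[0,0,0],"grip":0.6}
    - {"linear":[-20,0,120],"turn":[0,0,0],"grip":0.6}
    - {"linear":[-60,0,140],"turn":[0,0,0],"grip":0.6}

```text
time: 10.55
tool_pos: [0.5084, 0.0459, 0.1609]
tool_rot: [3.136, -0.0, 1.518]
contact_force: [0.8, 0.4, 0.2]
opening: 0.0538
```

Request:
apply_moves:
  increments:
    - {"linear":[-30,-20,20],"turn":[0,0,-1.0],"grip":0.6}
    - {"linear":[-50,-55,20],"turn":[0,0,-2.1],"grip":0.6}
    - {"linear":[-50,-95,20],"turn":[0,0,-3.3],"grip":0.6}
    - {"linear":[-50,-135,20],"turn":[0,0,-4.5],"grip":0.7}
    - {"linear":[-50,-175,20],"turn":[0,0,-5.7],"grip":0.7}
    - {"linear":[-45,-215,10],"turn":[0,0,-6.9],"grip":0.7}
    - {"linear":[-35,-255,0],"turn":[0,0,-8.1],"grip":0.7}
    - {"linear":[-25,-295,0],"turn":[0,0,-9.2],"grip":0.7}
    - {"linear":[-15,-335,0],"turn":[0,0,-10.1],"grip":0.7}
    - {"linear":[-14,-347,0],"turn":[0,0,-10.1],"grip":0.7}

```text
time: 11.55
tool_pos: [0.4928, -0.3047, 0.1586]
tool_rot: [3.139, -0.001, 0.456]
contact_force: [0.6, 0.5, 0.5]
opening: 0.0642
```

Run:
```python
from h import *
s=observe(); im=read_camera('wrist'); print(s['tool_pos'],s['tool_rot'],s['time'],s['contact_force'])
import pickle; pickle.dump((s,im),open('w3.pkl','wb')); save('w3.png',im,1.5)
a=read_camera('scene');save('p5.png',a,6,(178,246,180,280))
b=read_camera('side'); save('p6.png',b,5,(200,290,210,320))
```

```text
[ 0.49275324 -0.3047052   0.15863809] [ 3.13900586e+00 -6.27254972e-04  4.56274999e-01] 11.55 [0.60672846 0.50819055 0.50223404]
```

View pics/w3.png

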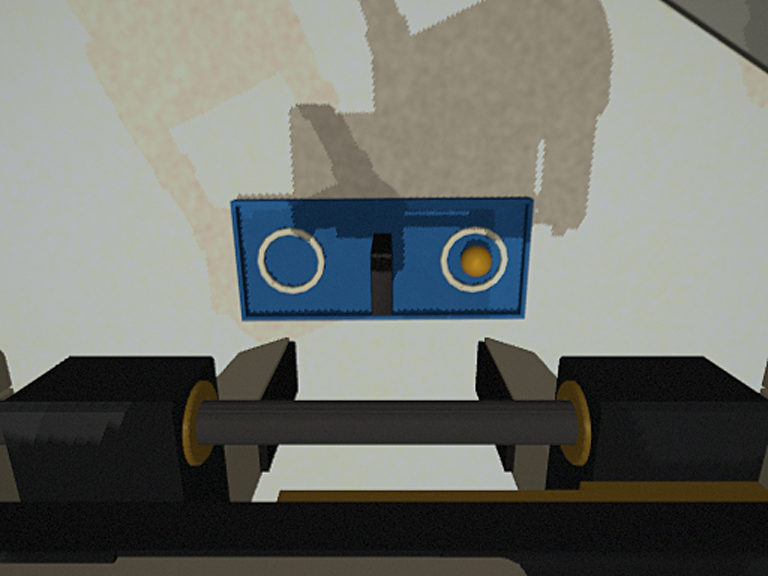

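View pics/p5.png

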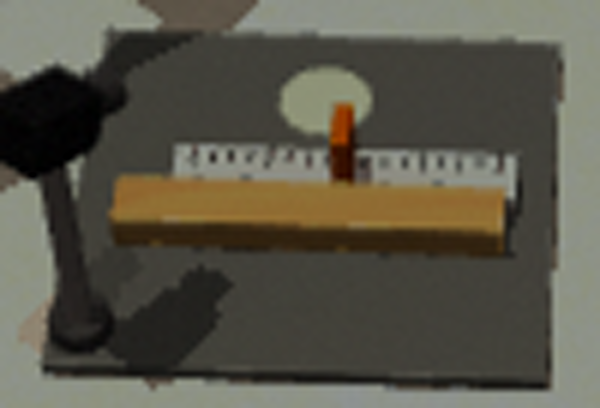

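View pics/p6.png

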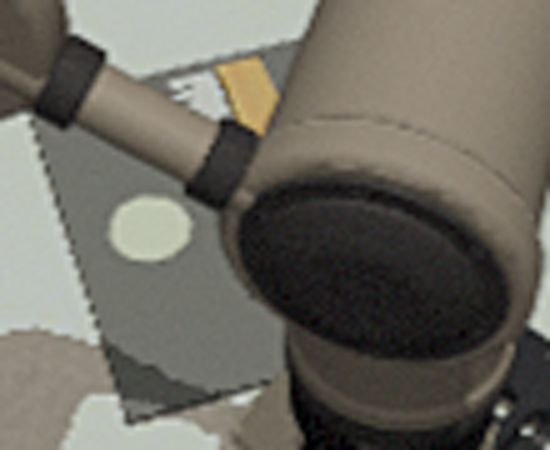

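Wrist: the tray is in view, with rings at (291,261) and (474,261), ball at (476,262), and fin top at about (382,292). Scene: the bar lies along the fence, with its near edge from (175,144) to (518,154) in the crop.

Run:
```python
from h import *
import pickle
q=[ray('scene',180+(x+.5)/6-.5,178+(y+.5)/6-.5,.018)[:2]*1000 for x,y in[(175,143),(518,153)]]
d=q[1]-q[0];print('bar near edge',q,np.linalg.norm(d),d[0]/d[1])
f=[ray('scene',180+(x+.5)/6-.5,178+(y+.5)/6-.5,.028)[:2]*1000 for x,y in[(118,176),(504,187)]];print(f)
s,im=pickle.load(open('w3.pkl','rb'))
save('w3c.png',im,4,(125,220,150,360))
```

```text
bar near edge [array([539.37558135, -43.18272912]), array([547.94381715, 137.27074591])] 180.65677766151018 0.04748168912352099
[array([571.23545046, -69.27762655]), array([580.41437833, 129.52741659])]
```

View pics/w3c.png

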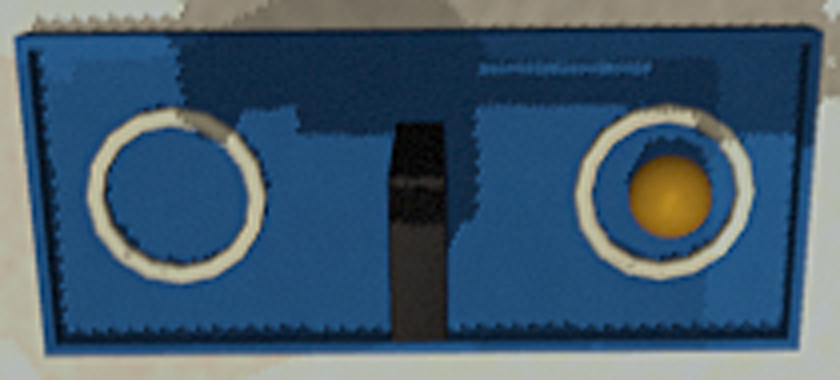

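Run:
```python
from h import *
import pickle
s,im=pickle.load(open('w3.pkl','rb'))
g=lambda x,y,z:np.round(wray(s,150+(x+.5)/4-.5,125+(y+.5)/4-.5,z)[:2]*1000,1)
r=[g(177,195,.008),g(664,192,.008)];print('rings',r,np.mean(r,0));d=r[1]-r[0];print(np.degrees(np.arctan2(d[1],d[0])),np.linalg.norm(d))
c=[g(18,36,.012),g(822,30,.012),g(798,348,.012),g(46,354,.012)];print(c,np.mean(c,0))
for a,b in((0,1),(3,2)): d=c[b]-c[a];print(np.degrees(np.arctan2(d[1],d[0])),np.linalg.norm(d))
f=[g(388,183,.065),g(445,183,.065),g(447,340,.065),g(391,340,.065)];print(f,np.mean(f,0)); print('ball',g(671,197,.015))
```

```text
rings [array([ 435.4, -328.6]), array([ 542.6, -275.4])] [ 489. -302.]
26.39376385623022 119.67489293916253
[array([ 387.4, -308.5]), array([ 555.8, -224.6]), array([ 591.3, -295.3]), array([ 422.1, -379.8])] [ 489.15 -302.05]
26.483336310428115 188.14295097079773
26.537954570200945 189.12665068678177
[array([ 476.6, -290.6]), array([ 486.8, -285.6]), array([ 502. , -315.2]), array([ 491.5, -320.3])] [ 489.225 -302.925]
ball [ 542.8 -274.8]
```

Request:
apply_moves:
  increments:
    - {"linear":[-3.7,2.4,-20],"turn":[0,0,0.05],"grip":0.45}
    - {"linear":[-3.7,2.4,-45],"turn":[0,0,0.05],"grip":0.45}
    - {"linear":[-3.7,2.4,-65],"turn":[0,0,0.05],"grip":0.45}
    - {"linear":[-3.7,2.4,-65],"turn":[0,0,0.05],"grip":0.45}
    - {"linear":[-3.7,2.4,-80],"turn":[0,0,0.05],"grip":0.45}
    - {"linear":[-3.7,2.4,-100],"turn":[0,0,0.05],"grip":0.45}
    - {"linear":[-3.7,2.4,-115],"turn":[0,0,0.05],"grip":0.45}
    - {"linear":[-3.7,2.4,-124],"turn":[0,0,0.05],"grip":0.45}
    - {"linear":[-3.7,2.4,-127.6],"turn":[0,0,0.05],"grip":0.45}
    - {"linear":[-3.7,2.4,-127.6],"turn":[0,0,0.05],"grip":0.45}

```text
time: 12.7
tool_pos: [0.4887, -0.2981, 0.0312]
tool_rot: [3.141, -0.0, 0.467]
contact_force: [-0.1, 0.3, 0.2]
opening: 0.0416
```

Run:
```python
from h import *
s=observe();print(s['tool_pos'],s['tool_rot'],s['contact_force'],s['opening'])
save('t1.png',read_camera('wrist'),1.5); save('t2.png',read_camera('scene'),6,(150,225,100,190))
```

```text
[ 0.48873975 -0.29810544  0.03118321] [ 3.14125439e+00 -3.22017970e-04  4.66845602e-01] [-0.1131084   0.26418043  0.18396269] 0.04155990418328057
```

View pics/t1.png

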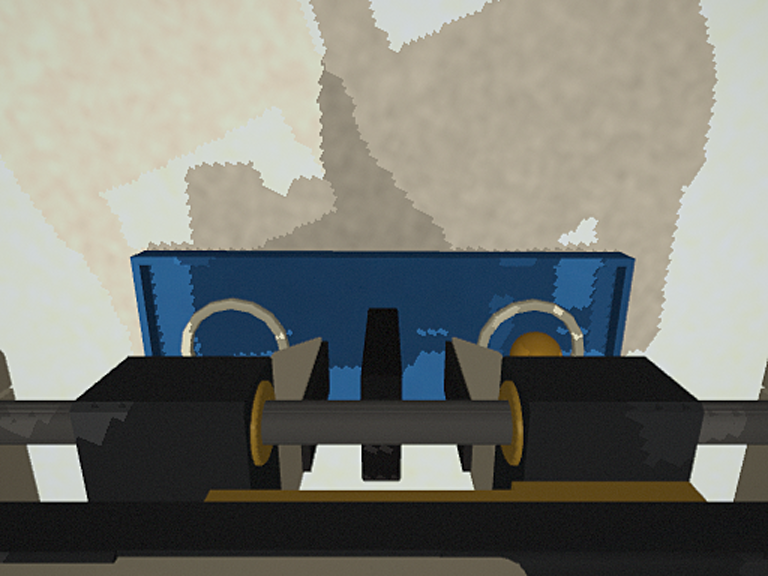

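View pics/t2.png

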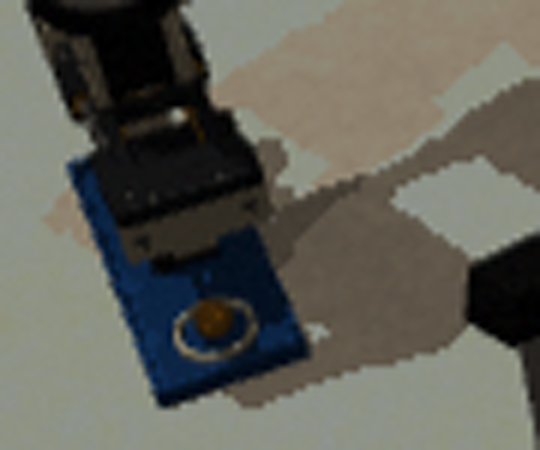

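The fingers straddle the fin, but TCP y is 4 mm off because the last move hadn't settled. I'll correct that and close.

Request:
apply_moves:
  increments:
    - {"linear":[0.2,-2,0],"turn":[0,0,-0.05],"grip":0.4}
    - {"linear":[0.4,-4.2,0],"turn":[0,0,-0.05],"grip":0.35}
    - {"linear":[0.4,-4.2,0],"turn":[0,0,-0.05],"grip":0.3}
    - {"linear":[0.4,-4.2,0],"turn":[0,0,-0.05],"grip":0.24}
    - {"linear":[0.4,-4.2,0],"turn":[0,0,-0.05],"grip":0.2}
    - {"linear":[0.4,-4.2,0],"turn":[0,0,-0.05],"grip":0.17}
    - {"linear":[0.4,-4.2,0],"turn":[0,0,-0.05],"grip":0.15}
    - {"linear":[0.4,-4.2,0],"turn":[0,0,-0.05],"grip":0.13}
    - {"linear":[0.4,-4.2,0],"turn":[0,0,-0.05],"grip":0.11}
    - {"linear":[0.4,-4.2,0],"turn":[0,0,-0.05],"grip":0.08}
  grip_force: 12

```text
time: 13.8
tool_pos: [0.4889, -0.3025, 0.0306]
tool_rot: [-3.142, -0.0, 0.461]
contact_force: [0.6, 0.2, -0.2]
opening: 0.0119
```

Request:
apply_moves:
  increments:
    - {"linear":[0,0,0],"turn":[0,0,0],"grip":0}
    - {"linear":[0,0,0],"turn":[0,0,0],"grip":0}
    - {"linear":[0,0,0],"turn":[0,0,0],"grip":0}
    - {"linear":[0,0,0],"turn":[0,0,0],"grip":0}
    - {"linear":[0,0,0],"turn":[0,0,0],"grip":0}
  grip_force: 35

```text
time: 14.3
tool_pos: [0.4889, -0.3026, 0.0306]
tool_rot: [-3.142, -0.0, 0.461]
contact_force: [1.6, 0.8, -1.0]
opening: 0.012
```

Request:
apply_moves:
  increments:
    - {"linear":[0,0,0.5],"turn":[0,0,0],"grip":0}
    - {"linear":[0,0,1.5],"turn":[0,0,0],"grip":0}
    - {"linear":[0,0,3],"turn":[0,0,0],"grip":0}
    - {"linear":[0,0,5],"turn":[0,0,0],"grip":0}
    - {"linear":[0,0,8],"turn":[0,0,0],"grip":0}
    - {"linear":[0,0,11],"turn":[0,0,0],"grip":0}
    - {"linear":[0,0,14],"turn":[0,0,0],"grip":0}
    - {"linear":[0,0,16],"turn":[0,0,0],"grip":0}
    - {"linear":[0,0,17],"turn":[0,0,0],"grip":0}
    - {"linear":[0,0,17],"turn":[0,0,0],"grip":0}

```text
time: 15.3
tool_pos: [0.4889, -0.3027, 0.0478]
tool_rot: [3.141, -0.0, 0.461]
contact_force: [0.9, -0.1, -3.5]
opening: 0.0116
```

Run:
```python
from h import *
s=observe();print(s['tool_pos'],s['tool_rot'],s['contact_force'],s['opening'])
save('l1.png',read_camera('wrist'),1.5); save('l2.png',read_camera('side'),5,(280,384,200,340))
```

```text
[ 0.48891375 -0.30266263  0.04781115] [ 3.14131225e+00 -2.04021360e-04  4.60974775e-01] [ 0.86278453 -0.06417266 -3.51936712] 0.011597782096915287
```

View pics/l1.png

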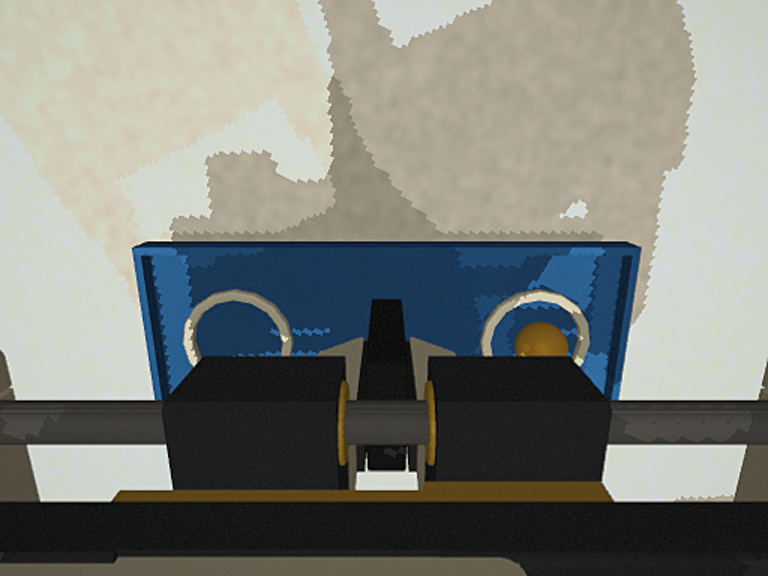

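View pics/l2.png

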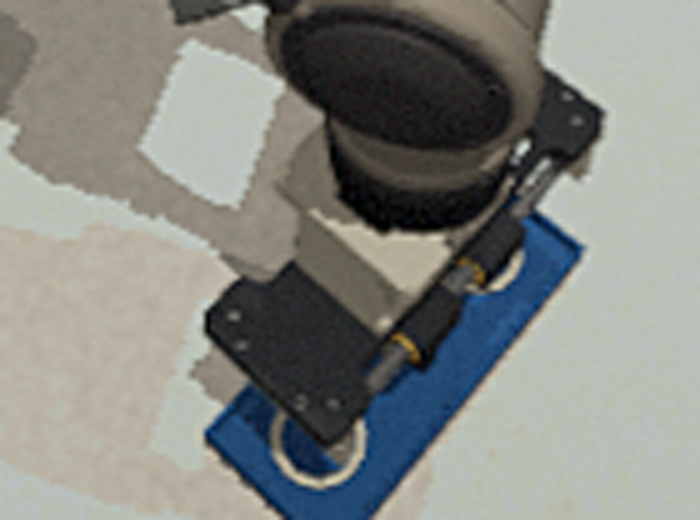

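The tray is up, level, and the ball is in its pocket. I'll continue the lift smoothly.

Request:
apply_moves:
  increments:
    - {"linear":[0,0,2],"turn":[0,0,0],"grip":0}
    - {"linear":[0,0,7],"turn":[0,0,0],"grip":0}
    - {"linear":[0,0,15],"turn":[0,0,0],"grip":0}
    - {"linear":[0,0,26],"turn":[0,0,0],"grip":0}
    - {"linear":[0,0,38],"turn":[0,0,0],"grip":0}
    - {"linear":[0,0,50],"turn":[0,0,0],"grip":0}
    - {"linear":[0,0,61],"turn":[0,0,0],"grip":0}
    - {"linear":[0,0,70],"turn":[0,0,0],"grip":0}
    - {"linear":[0,0,75],"turn":[0,0,0],"grip":0}
    - {"linear":[0,0,77],"turn":[0,0,0],"grip":0}

```text
time: 16.4
tool_pos: [0.489, -0.3027, 0.1253]
tool_rot: [3.141, -0.0, 0.461]
contact_force: [-0.1, 0.5, -3.3]
opening: 0.0119
```

Request:
apply_moves:
  increments:
    - {"linear":[-0.5,0.5,0],"turn":[0,0,0],"grip":0}
    - {"linear":[-2,2,0],"turn":[0,0,0],"grip":0}
    - {"linear":[-5,6,0],"turn":[0,0,0],"grip":0}
    - {"linear":[-9,13,0],"turn":[0,0,0],"grip":0}
    - {"linear":[-14,22,0],"turn":[0,0,0],"grip":0}
    - {"linear":[-19,33,0],"turn":[0,0,0],"grip":0}
    - {"linear":[-24,44,0],"turn":[0,0,0],"grip":0}
    - {"linear":[-28,55,0],"turn":[0,0,0],"grip":0}
    - {"linear":[-31,66,0],"turn":[0,0,0],"grip":0}
    - {"linear":[-33,77,0],"turn":[0,0,0],"grip":0}

```text
time: 17.4
tool_pos: [0.4556, -0.2246, 0.1248]
tool_rot: [3.141, -0.0, 0.461]
contact_force: [0.7, -0.6, -3.3]
opening: 0.0118
```

Request:
apply_moves:
  increments:
    - {"linear":[-1,11,0],"turn":[0,0,0],"grip":0}
    - {"linear":[-2,22,0],"turn":[0,0,0],"grip":0}
    - {"linear":[-3,33,0],"turn":[0,0,0],"grip":0}
    - {"linear":[-4,44,0],"turn":[0,0,0],"grip":0}
    - {"linear":[-5,55,0],"turn":[0,0,0],"grip":0}
    - {"linear":[-6,66,0],"turn":[0,0,0],"grip":0}
    - {"linear":[-7,77,0],"turn":[0,0,0],"grip":0}
    - {"linear":[-8,88,0],"turn":[0,0,0],"grip":0}
    - {"linear":[-8,99,0],"turn":[0,0,0],"grip":0}
    - {"linear":[-8,110,0],"turn":[0,0,0],"grip":0}

```text
time: 18.4
tool_pos: [0.4479, -0.1147, 0.1247]
tool_rot: [3.141, -0.0, 0.461]
contact_force: [-0.1, -0.1, -2.8]
opening: 0.0121
```

Request:
apply_moves:
  increments:
    - {"linear":[0,11,0],"turn":[0,0,0],"grip":0}
    - {"linear":[0,22,0],"turn":[0,0,0],"grip":0}
    - {"linear":[0,33,0],"turn":[0,0,0],"grip":0}
    - {"linear":[0,44,0],"turn":[0,0,0],"grip":0}
    - {"linear":[0,55,0],"turn":[0,0,0],"grip":0}
    - {"linear":[0.5,66,0],"turn":[0,0,0],"grip":0}
    - {"linear":[0.5,77,0],"turn":[0,0,0],"grip":0}
    - {"linear":[0.5,87,0],"turn":[0,0,0],"grip":0}
    - {"linear":[0.5,96,0],"turn":[0,0,0],"grip":0}
    - {"linear":[0.5,104,0],"turn":[0,0,0],"grip":0}

```text
time: 19.4
tool_pos: [0.4483, -0.0108, 0.1246]
tool_rot: [-3.142, -0.0, 0.461]
contact_force: [0.9, -0.5, -3.1]
opening: 0.0119
```

Request:
apply_moves:
  increments:
    - {"linear":[0,6,0],"turn":[0,0,0],"grip":0}
    - {"linear":[0,11,0],"turn":[0,0,0],"grip":0}
    - {"linear":[0,15,0],"turn":[0,0,0],"grip":0}
    - {"linear":[0,17,0],"turn":[0,0,0],"grip":0}
    - {"linear":[0,18,0],"turn":[0,0,0],"grip":0}
    - {"linear":[0,18,0],"turn":[0,0,0],"grip":0}
    - {"linear":[0,18,0],"turn":[0,0,0],"grip":0}
    - {"linear":[0,18,0],"turn":[0,0,0],"grip":0}

```text
time: 20.2
tool_pos: [0.4484, 0.0062, 0.1246]
tool_rot: [3.142, -0.0, 0.461]
contact_force: [0.5, 0.8, -2.2]
opening: 0.0119
```

Run:
```python
from h import *
s=observe();print(s['tool_pos'],s['tool_rot'],s['contact_force'],s['opening'],s['time'])
save('f1.png',read_camera('wrist'),1.5); 
a=read_camera('scene');b=read_camera('side')
save('f2.png',a,6,(150,246,165,290)); save('f3.png',b,5,(180,290,190,320)); save('f4.png',a,1.5)
```

```text
[0.44839659 0.00620581 0.12464526] [ 3.14152019e+00 -9.43634104e-05  4.60689746e-01] [ 0.51952133  0.81003797 -2.1954347 ] 0.01186905425591937 20.2
```

View pics/f1.png

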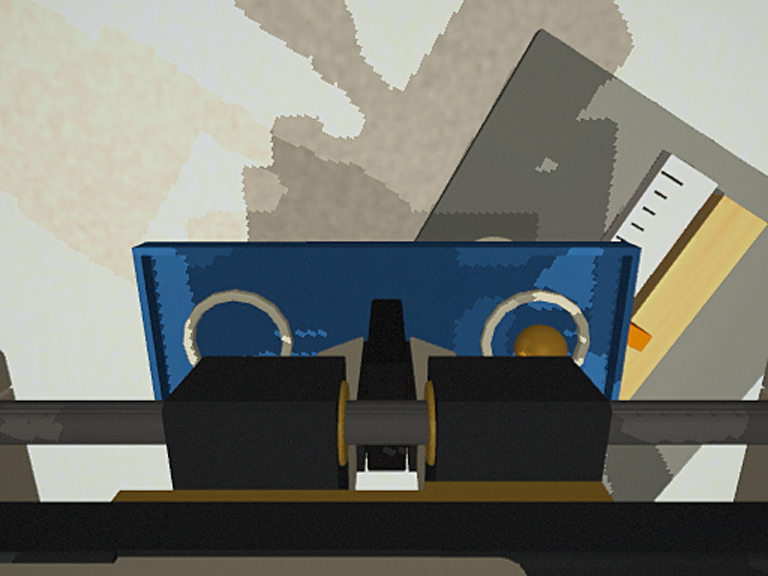

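View pics/f2.png

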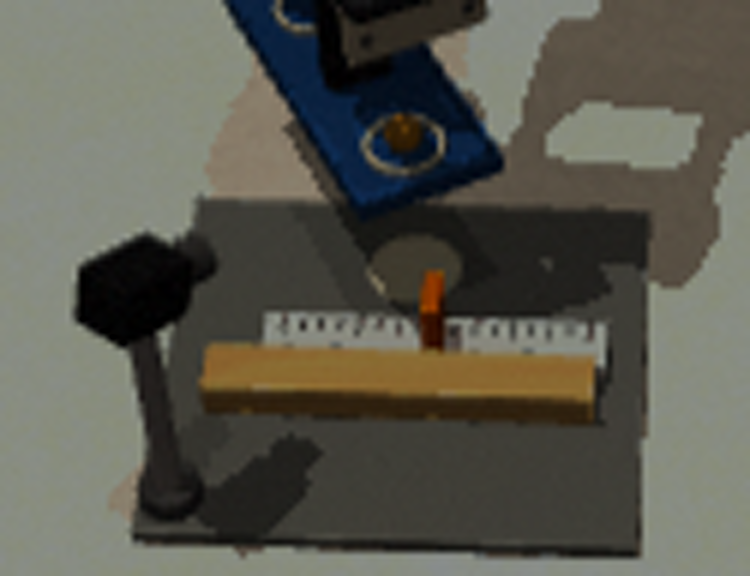

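View pics/f3.png

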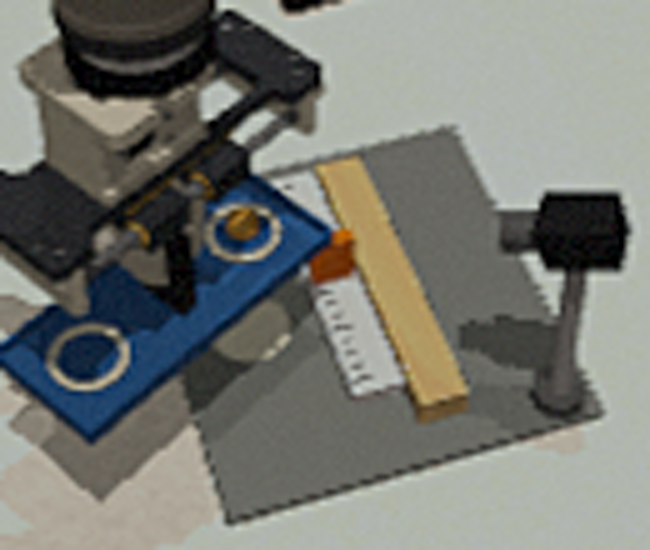

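View pics/f4.png

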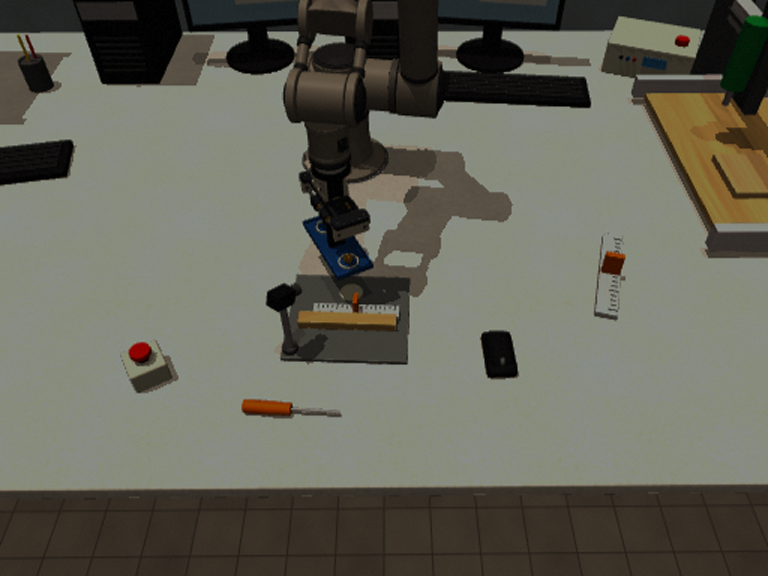

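The ball is in its ring, the tray is level, the bar is flush, and the bystanders haven't moved. I'll triangulate the ball: scene crop (404,132), side crop (243,222).

Run:
```python
from h import *
for z in(.105,.109,.113):
    print(z,ray('scene',165+404.5/6-.5,150+132.5/6-.5,z)[:2]*1000, ray('side',190+243.5/5-.5,180+222.5/5-.5,z)[:2]*1000)
q=[ray('scene',165+(x+.5)/6-.5,150+(y+.5)/6-.5,.018)[:2]*1000 for x,y in[(265,311),(608,321)]]
print(q, 'fence', [ray('scene',165+(x+.5)/6-.5,150+(y+.5)/6-.5,.028)[:2]*1000 for x,y in[(208,344),(594,355)]])
s=observe();print(s['qvel'].round(4),s['time'])
```

```text
0.105 [494.65025096  32.45853312] [503.66710461  39.40694069]
0.109 [498.81927348  32.81339123] [502.6918037   36.05861277]
0.113 [502.98829601  33.16824934] [501.71650279  32.71028484]
[array([539.37558135, -43.18272912]), array([547.94381715, 137.27074591])] fence [array([571.23545046, -69.27762655]), array([580.41437833, 129.52741659])]
[-0.0008  0.0009  0.0017 -0.0006  0.0006 -0.0004] 20.35
```

```bash
python3 -c "
from cell import hand_in
print(hand_in())"
```

```text
the job is handed in; nothing more can be done
None
```

I placed the smaller scale bar (about 181 mm; the other is about 254 mm) flat against the fence and let go of it. I then lifted the tray by its fin and carried it level over the spot. The job was handed in at about 20 s with the tray still held in the air; the hand-in reports no verdict.

Last checks before handing in:
- **Ball:** in its pocket at about (502, 33, 112) mm. That is about 2–3 mm off the spot's axis and 10.4 cm above the plate.
- **Tray:** level and still, held by the gripper alone.
- **Bar:** its near edge is about 33 mm from the fence face, against a bar width of 32 mm. It is parallel to within about 0.1–0.2° and about 15 mm off centre.
- **Bystanders:** unmoved as far as the pictures show.

- **Disagreements:** the wrist camera's bar and fence positions differed by 1–2 mm from where contact was actually felt. The scene and side camera lines to the ball agreed best at about 112 mm height, against about 109 mm from the arm's pose. Both are inside the calibration error and the limits.
- **Failed checks:** none. One move call was refused for a missing key and resent, and the tray approach was 4 mm off in y and corrected before gripping.

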